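# Screw the stopper into the specimen canister without cross-threading

## Task

Close the steel specimen canister with the blue screw stopper from the dissecting pan: set it straight in the mouth, press lightly and back it off (anticlockwise) until you feel it drop into the thread start, then run it in clockwise until its flange sits fully home on the rim. Be gentle: never force the stopper, neither pressing nor turning. Let go of it at the end and leave the other things on the bench where they are.

Things in the scene. Friction and masses are not known exactly. Their poses are not given: they have to be found in the camera images.
- stopper: Loose blue screw stopper, 0.12 kg, standing upright on its stem on the pan's board. Origin: centre of the underside of its flange; z up its axis. Flange: disc 60 mm across, 6 mm thick (z 0 to 6 mm). On it a flat-sided wing grip 44 mm long (along x), 12 mm wide (along y), z 6 to 36 mm. Below: white stem 32 mm across, down to z -23.2 mm, the last 5 mm tapered to 25 mm.
- wing (a point): On the stopper's axis in its wing grip, 27 mm above the underside of the flange: the height to grip (fingers close along the stopper's y).
- lugs (a point): On the stopper's axis, 13.2 mm under the flange: height of the undersides of its three equal lugs, 120 degrees apart, each 6.4 mm wide and 3 mm high, standing out from the stem to 45 mm across. How they are turned relative to the canister's thread is not known.
- canister: Steel specimen canister, 74 mm across, rim 90 mm above the bench, clamped on its 120 mm square base: it does not move. Origin: centre of the underside of the base, straight below the mouth.
- mouth (a point): Centre of the canister's mouth at rim height, z up; bore 50 mm. Inside, a right-hand three-start thread: ridges of 37 mm inner diameter (2.5 mm side play round the stem) with three gaps. How far the thread is turned differs every time and is not measured. Fully home the flange rests on the rim: stopper origin at this point.
- ridge_tops (a point): On the canister's axis, 3 mm below the rim: level tops of the ridges. At a chance angle the lugs mostly rest here (flange 10 mm above the rim) or on narrow stop walls 2.5 mm higher; turned clockwise (from above) they only jam on those walls. Turned anticlockwise, at most 95 degrees, they come over the gaps and the stopper can drop 6 mm; a stop wall follows 24 degrees further back.
- thread_start (a point): On the canister's axis, 9.2 mm below the rim: where the lugs' undersides lie once dropped in, flange 4 mm above the rim. From here 50 to 80 degrees clockwise, kept lightly pressed, lead them down a sloping groove, the last 4 mm, until the flange meets the rim and, some 15 degrees later, the lugs meet end stops. Let go, it stays by friction.
- dish_pan: Petri dish in the pan, 90 mm across, 15 mm high; origin at the centre of its underside. It and the stopper may be in each other's place. Leave alone.
- forceps: Steel forceps lying in the pan, 145 mm long along its y, 6 mm high; origin near mid-length, on its underside. Leave alone.
- pan: Steel dissecting pan with a brown board, 210 mm (x) by 320 mm (y), rim 18 mm high, the board's top 8 mm above the bench; fixed. Origin: centre of its underside.
- dish_a: Petri dish on the bench, 90 mm across, 15 mm high; origin under its centre. Leave alone.
- dish_b: Petri dish on the bench, 90 mm across, 15 mm high; origin under its centre. Leave alone.
- jar: Amber jar with a red cap, 56 mm across, 75 mm high; origin under its centre. Leave alone.
- burner: Steel laboratory burner, base 84 mm across, 150 mm high; origin under its centre. Leave alone.
- wash: White wash bottle, 64 mm across, 160 mm high; origin under its centre. Leave alone.

How it is judged:
By the outcome, as a careful person would: the job done as asked, in the order asked, and still so for the second after the job is handed in, with the robot touching nothing.
It also fails if it takes over 64 s, if anything falls off the work surface, if the arm or the gripper's body presses on something with over 40 N, if the wrist force passes 120 N, or if a joint passes its speed limit or range.

## Robot

A 7-joint arm with a two-finger parallel gripper is mounted at the origin on the work surface. World frame = base frame: x ahead of the robot, y to its left, z up, the work surface at z = 0. Lengths are in m, angles in rad, forces in N, time in s.
With the tool pointing down it reaches from about 0.425 to 1.025 m from the base axis. Payload 9.4 kg.
Tool frame: the origin (TCP) lies at the very end of the fingers, on their centre line; the grasp point (between the pads) lies 19 mm behind it; z points along the fingers, y is the line along which they close (so a half turn about z gives the same grasp; the last joint's range is limited). The gripper opens to 93 mm and grips with 3 to 60 N. Pads are 15 mm wide; open, the fingers measure 128 mm over their backs; the gripper's body (75 mm by 188 mm) begins 65 mm behind the grasp point.
Start: joints at [-1.324, 0.599, -0.003, 1.599, 0.002, 0.943, -0.08], TCP at [0.231, 0.687, 0.181] pointing down, gripper open.
Joint ranges: [-2.57, 2.57], [-0.35, 1.97], [-1.29, 1.29], [0.11, 2.56], [-1.05, 4.19], [0.11, 1.86], [-2.63, 2.63]. Speed limits (rad/s): [2.22, 2.22, 3.01, 3.01, 3.14, 3.14, 3.14].

## Interface

Orientations are given as a 3x3 rotation matrix whose columns are the frame's x, y, z axes.
In Python, from station import arm, imaging, job_done gives the robot as it stands (arm), with the cameras (imaging) and the job as plain functions.
- The arm moves only by the shell command python3 shift.py 'ROWS' [FORCE]. ROWS is a JSON object with one list for each field, all of the same length, 1 to 10, a row being the entries at one place: sx, sy, sz (the shift in a scale on which 1.0 is 1000 mm), drx, dry, drz (a rotation vector in fractions of the full range, 1 being 2 pi rad), aperture (the finger opening in m); each row is the pose to reach, as a shift and turn from the pose commanded when the command began, along the tool's axes at that moment; what a row does not reach only later rows make up. A row lasts 1/12 s, in which the tool goes at most 0.0417 m and 0.125 rad, less where a joint would pass 70% of its speed; a pose out of reach is approached as far as the arm can. The fingers move at their own pace and stop on an object; FORCE is the grip in N (left out, the last holds). Time passes only in rows, so rows that do not move let the fingers close. It prints the time, the measured TCP pose, the force, the opening and the grip force at its end. Shift and turn numbers lie between -1 and 1, and a call with a number outside is refused. Input that does not fit is refused with a message, and nothing moves.
- arm.get_obs(): the state, without advancing time (a new reading comes with each control period).
- imaging.capture(name): name is "side" or "top" or "wrist"; returns a dict with "pixels" (384x512x3 uint8, red, green, blue), "fovy" (degrees; the focal length in pixels is half the picture's height over the tangent of half this angle, whatever the lens; pixels are square), "cx", "cy" (the principal point, pixels), "camera_from_world" (4x4, takes a point from world to camera coordinates). Camera axes: x right, y up, looking along -z (the intrinsics and any distortion apply to the point x, -y, -z); pixel columns grow to the right and rows downward; lengths in m; the calibration is good to about 2 mm. A picture is of the moment at which its call begins. There is no depth.
- job_done(): hands the job in; it is judged then, once.
The state is a dict: "t": time; "joint_pos": joint angles; "qd": joint speeds; "joint_torque": joint torques, N m; "ee_pos": TCP position; "tool_rot": TCP orientation; "ft_force": force on the tool from outside, world axes, zero at the start; "moment": the same for the moment, N m; "gripper_width": finger opening in m; "grasp_force": force on a finger pad.
Only numpy, scipy, OpenCV 4.12 (cv2) and the standard library are available. Lean on these libraries where they do the work, as an engineer would, in place of code of your own. Each camera call takes 0.05 s, during which the arm holds its last target. There are 200 camera calls.

## Working session

There is one attempt and no reset: what is moved stays moved. The work goes in short steps, Python scripts to look and compute and a shell command to move; the robot and the scene stay as the last step left them, time stands still between calls to the robot, and variables do not carry over. Pictures are saved under pics/ and viewed, at most 10 in all, crops included, and the job is handed in when it is done.

```bash
ls; mkdir -p pics; python3 - <<'E'
from station import arm, imaging, job_done
import cv2,numpy as np
o=arm.get_obs();print({k:np.round(v,3) for k,v in o.items()})
ims=[]
for n in ["side","top"]:
    c=imaging.capture(n);print(n,{k:(np.round(v,4).tolist() if k=="camera_from_world" else v) for k,v in c.items() if k!="pixels"})
    cv2.imwrite(f"pics/{n}0.png",c["pixels"][:,:,::-1])
E
```

```text
pics
shift.py
station.py
{'t': np.float64(0.0), 'joint_pos': array([-1.324,  0.6  , -0.003,  1.6  ,  0.002,  0.943, -0.08 ]), 'qd': array([-0.003,  0.001, -0.   , -0.001, -0.001,  0.001,  0.   ]), 'joint_torque': array([ 0.0000e+00, -7.6508e+01,  1.4980e+00, -2.5234e+01, -5.2000e-02,
        1.7000e-02,  0.0000e+00]), 'ee_pos': array([0.231, 0.687, 0.18 ]), 'tool_rot': array([[-0.948,  0.318, -0.   ],
       [ 0.318,  0.948, -0.002],
       [-0.   , -0.002, -1.   ]]), 'ft_force': array([ 0.136, -0.01 , -0.127]), 'moment': array([-0.03 ,  0.017, -0.063]), 'grasp_force': np.float64(0.0), 'gripper_width': np.float64(0.093)}
side {'fovy': 52.39302262068193, 'cx': 259.382903107447, 'cy': 192.17690530330572, 'camera_from_world': [[-0.8978, -0.4401, -0.0182, 0.5355], [0.3257, -0.691, 0.6453, -0.2576], [-0.2965, 0.5734, 0.7637, -0.9126], [0.0, 0.0, 0.0, 1.0]]}
top {'fovy': 53.23949697551217, 'cx': 253.30435653540212, 'cy': 194.50333716184386, 'camera_from_world': [[-0.0217, -0.9997, 0.0151, -0.0001], [0.9922, -0.0197, 0.1232, -0.5876], [-0.1229, 0.0176, 0.9923, -1.0623], [0.0, 0.0, 0.0, 1.0]]}
```

View pics/top0.png

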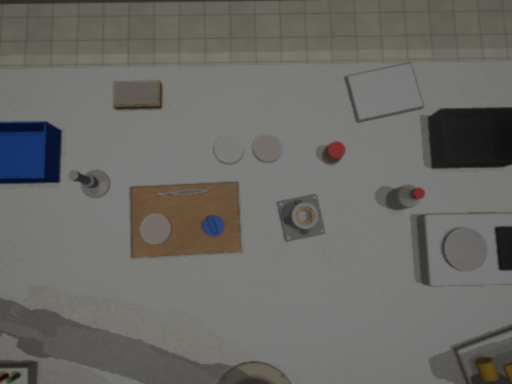

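View pics/side0.png

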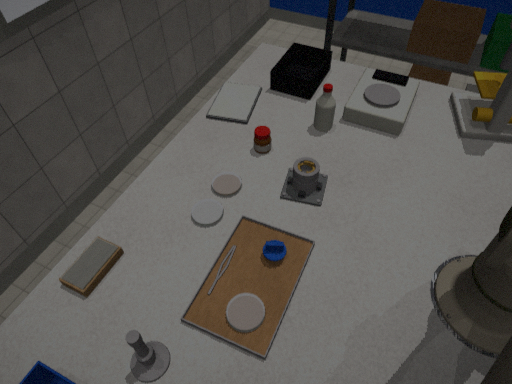

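The top view shows the blue stopper at about (213,226) in the pan and the canister mouth at about (305,215). In the side view they are at (275,250) and (307,165). Next I'll measure both by casting rays.

```bash
cat > h.py <<'E'
from station import arm, imaging, job_done
import cv2,numpy as np
def cap(n,name=None):
    c=imaging.capture(n)
    if name: cv2.imwrite(f"pics/{name}.png",c["pixels"][:,:,::-1])
    return c
def f(c): return 192/np.tan(np.radians(c["fovy"])/2)
def ray(c,u,v):
    T=c["camera_from_world"];R=T[:3,:3]
    return -R.T@T[:3,3], R.T@np.array([(u-c["cx"])/f(c),-(v-c["cy"])/f(c),-1])
def onz(c,u,v,z):
    p,d=ray(c,u,v);return p+d*(z-p[2])/d[2]
def proj(c,P):
    T=c["camera_from_world"];q=T[:3,:3]@P+T[:3,3]
    return np.array([c["cx"]-f(c)*q[0]/q[2], c["cy"]+f(c)*q[1]/q[2]])
def tri(a,b):
    A=np.zeros((3,3));y=np.zeros(3)
    for p,d in (a,b):
        d=d/np.linalg.norm(d);M=np.eye(3)-np.outer(d,d);A+=M;y+=M@p
    return np.linalg.solve(A,y)
def blue(c,lo=60,box=None):
    h=cv2.cvtColor(c["pixels"],cv2.COLOR_RGB2HSV)
    m=cv2.inRange(h,(105,120,lo),(130,255,255))
    if box: z=np.zeros_like(m);a,b,e,g=box;z[b:g,a:e]=m[b:g,a:e];m=z
    return m
E
python3 - <<'E'
from h import *
t=cap("top");s=cap("side")
r=[]
for c,b in((t,(190,205,235,250)),(s,(255,230,300,270))):
    m=blue(c,40,b);M=cv2.moments(m,True);u,v=M["m10"]/M["m00"],M["m01"]/M["m00"];r.append(ray(c,u,v));print(u,v,M["m00"],onz(c,u,v,.037))
print(tri(*r))
print("mouth",onz(t,305,215,.09),onz(s,307,162,.09),tri(ray(t,305,215),ray(s,307,162)))
a=cv2.resize(t["pixels"][190:250,190:330],None,fx=5.6,fy=5.6,interpolation=cv2.INTER_CUBIC)[:,:,::-1]
b=cv2.resize(s["pixels"][140:275,250:340],None,fx=3.8,fy=3.8,interpolation=cv2.INTER_CUBIC)[:,:,::-1]
cv2.imwrite("pics/z1.png",cv2.convertScaleAbs(a,alpha=1.6))
E
```

```text
212.87458745874588 225.33663366336634 303.0 [0.50165204 0.10411491 0.037     ]
274.1201044386423 250.22454308093995 383.0 [0.50210231 0.10755528 0.037     ]
[0.50255308 0.10474657 0.0323689 ]
mouth [ 0.52199077 -0.15048205  0.09      ] [ 0.52599443 -0.16318492  0.09      ] [ 0.52108108 -0.14800108  0.10602079]
```

View pics/z1.png

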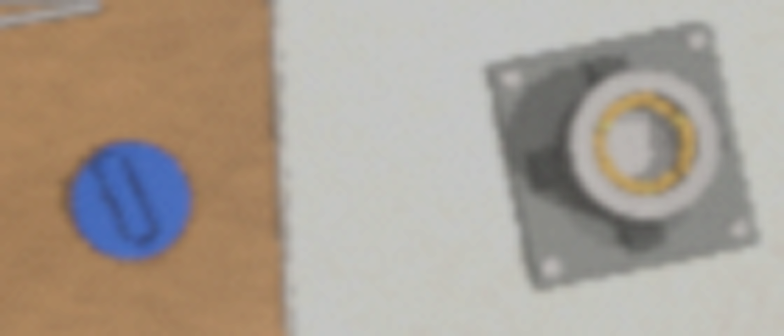

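The zoom shows the stopper centred near crop (130,200), with its wing running from (108,160) to (145,240), about 25° of world yaw. The mouth centre is near (643,145). I'll move over the stopper for a wrist view.

The manual's scale: turns go in shares of 2 pi rad. Converting my numbers, -0.76 rad is -0.121.

```bash
R="";python3 shift.py '{"sx":[-0.0443, -0.0885, -0.1328, -0.177, -0.2213, -0.2656, -0.3098, -0.3541, -0.3983, -0.4426], "sy":[-0.0466, -0.0931, -0.1397, -0.1863, -0.2329, -0.2794, -0.326, -0.3726, -0.4191, -0.4657], "sz":[0, 0, 0, 0, 0, 0, 0, 0, 0, 0], "drx":[0, 0, 0, 0, 0, 0, 0, 0, 0, 0], "dry":[0, 0, 0, 0, 0, 0, 0, 0, 0, 0], "drz":[-0.0127, -0.0255, -0.0382, -0.0509, -0.0637, -0.0796, -0.0955, -0.1114, -0.121, -0.121], "aperture":[0.093, 0.093, 0.093, 0.093, 0.093, 0.093, 0.093, 0.093, 0.093, 0.093]}'
cat > st.py <<'E'
from h import *
import sys
o=arm.get_obs();R=o["tool_rot"];print("t",o["t"],"p",np.round(o["ee_pos"],4),"yaw_y",np.degrees(np.arctan2(R[1,1],R[0,1])).round(2),"q",np.round(o["joint_pos"],2),"F",np.round(o["ft_force"],1))
if len(sys.argv)>4:
    d=np.array([float(a) for a in sys.argv[1:4]])-o["ee_pos"];a=float(sys.argv[4])
    w=-(np.radians(a)-np.arctan2(R[1,1],R[0,1]))
    print("tool shift",np.round(R.T@d,4),"rz",np.round((w+np.pi/2)%np.pi-np.pi/2,3))
E
python3 st.py .5025 .1047 .18 115
```

```text
t: 1.03
ee_pos: [0.4072, 0.3076, 0.181]
tool_rot: [[-0.905, -0.426, 0.0], [-0.426, 0.905, 0.0], [-0.0, -0.0, -1.0]]
ft_force: [0.8, 0.1, 0.1]
gripper_width: 0.0932
grasp_force: 0.0
t 1.0333 p [0.4072 0.3076 0.181 ] yaw_y 115.23 q [-0.6   0.35 -0.21  2.08  0.11  0.72  1.13] F [0.8 0.1 0.1]
tool shift [ 0.0003 -0.2242  0.001 ] rz 0.004
```

```bash
python3 shift.py '{"sx":[0, 0, 0, 0, 0, 0, 0], "sy":[-0.041, -0.082, -0.12, -0.16, -0.2, -0.222, -0.222], "sz":[0, 0, 0, 0, 0, 0, 0], "drx":[0, 0, 0, 0, 0, 0, 0], "dry":[0, 0, 0, 0, 0, 0, 0], "drz":[0, 0, 0, 0, 0, 0, 0], "aperture":[0.093, 0.093, 0.093, 0.093, 0.093, 0.093, 0.093]}' | head -2
python3 - <<'E'
from h import *
c=cap("wrist","w1")
p,d=ray(c,256,192);print(p,d,c["fovy"]);print(np.round(arm.get_obs()["ee_pos"],4),np.round(arm.get_obs()["joint_pos"],2))
m=blue(c,30);cs,_=cv2.findContours(m,0,1);k=max(cs,key=cv2.contourArea);print(cv2.contourArea(k),cv2.fitEllipse(cv2.convexHull(k)))
E
```

```text
t: 1.62
ee_pos: [0.5024, 0.1029, 0.1809]
[0.4385437  0.07406877 0.38473843] [ 0.24362355  0.12327524 -0.96230456] 68.98049436447045
[0.5014 0.1058 0.1809] [-0.19  0.35 -0.17  2.07  0.09  0.72  1.59]
1539.0 ((254.3882598876953, 169.6223602294922), (44.77195358276367, 45.36834716796875), 95.08832550048828)
```

View pics/w1.png

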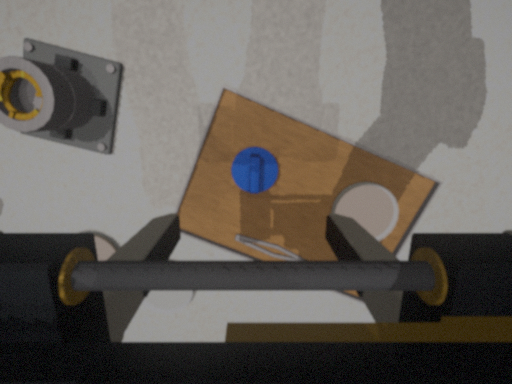

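The wrist view shows the stopper at (254,170), its wing running vertically and square to the finger line. The canister is at the upper left, around (25,92).

```bash
python3 - <<'E'
from h import *
c=cap("wrist")
o=arm.get_obs();print(o["ee_pos"],proj(c,o["ee_pos"]))
m=blue(c,30);cs,_=cv2.findContours(m,0,1);k=max(cs,key=cv2.contourArea);e=cv2.fitEllipse(cv2.convexHull(k));print(e, onz(c,*e[0],.0372),onz(c,*e[0],.0312))
# wing: dark edges / blue shade
a=c["pixels"][135:205,215:295];print(a[35,10:70:3,2])
cv2.imwrite("pics/w2.png",cv2.resize(cv2.convertScaleAbs(a[:,:,::-1],alpha=1.6),None,fx=8,fy=8,interpolation=cv2.INTER_CUBIC))
E
```

```text
[0.50067113 0.10770569 0.18087531] [255.25316594 207.58509459]
((251.89047241210938, 169.45883178710938), (44.837337493896484, 45.37873840332031), 94.58766174316406) [0.50066905 0.10445927 0.0372    ] [0.5017565  0.10494202 0.0312    ]
[ 62  97 149 152 152 154 150 137 134 135 125  99 124 144 145 144 140  68
  63  64]
```

View pics/w2.png

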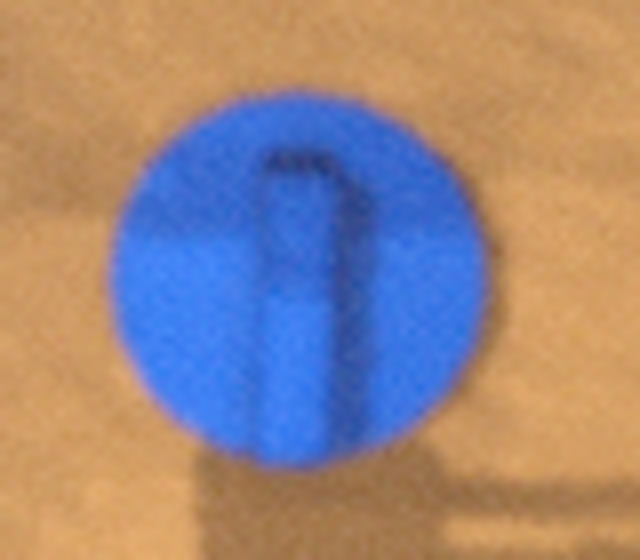

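```bash
python3 shift.py '{"sx":[0], "sy":[0], "sz":[0], "drx":[0], "dry":[0], "drz":[0], "aperture":[0.093]}' >/dev/null; python3 st.py .5012 .1045 .041 115
```

```text
t 1.8 p [0.5001 0.1094 0.1809] yaw_y 115.04 q [-0.2   0.35 -0.17  2.07  0.09  0.72  1.59] F [-0.4  1.2 -0.2]
tool shift [ 0.0011 -0.0049  0.1399] rz 0.001
```

```bash
python3 shift.py '{"sx":[0.001, 0.001, 0.001, 0.001, 0.001, 0.001], "sy":[-0.005, -0.005, -0.005, -0.005, -0.005, -0.005], "sz":[0.03, 0.06, 0.09, 0.1, 0.1, 0.1], "drx":[0, 0, 0, 0, 0, 0], "dry":[0, 0, 0, 0, 0, 0], "drz":[0, 0, 0, 0, 0, 0], "aperture":[0.093, 0.093, 0.093, 0.093, 0.093, 0.093]}' >/dev/null; python3 st.py .5012 .1045 .041 115
python3 - <<'E'
from h import *
c=cap("wrist");m=blue(c,30);cs,_=cv2.findContours(m,0,1);k=max(cs,key=cv2.contourArea);e=cv2.fitEllipse(cv2.convexHull(k));print(e, onz(c,*e[0],.0372),onz(c,*e[0],.0312))
E
```

```text
t 2.3 p [0.5015 0.1046 0.0812] yaw_y 115.09 q [-0.22  0.5  -0.14  2.17  0.14  0.48  1.55] F [-0.1  0.1  0.6]
tool shift [0.0002 0.     0.0402] rz 0.002
((252.63253784179688, 191.6295928955078), (62.06672286987305, 64.23627471923828), 6.209102153778076) [0.50129419 0.10460451 0.0372    ] [0.50282065 0.10532676 0.0312    ]
```

Centred. I'll go down and grip at a moderate force, so the stopper can't swing and yet isn't held too hard.

```bash
python3 shift.py '{"sx":[0, 0, 0, 0, 0, 0, 0, 0, 0, 0], "sy":[0, 0, 0, 0, 0, 0, 0, 0, 0, 0], "sz":[0.02, 0.035, 0.04, 0.04, 0.04, 0.04, 0.04, 0.04, 0.04, 0.04], "drx":[0, 0, 0, 0, 0, 0, 0, 0, 0, 0], "dry":[0, 0, 0, 0, 0, 0, 0, 0, 0, 0], "drz":[0, 0, 0, 0, 0, 0, 0, 0, 0, 0], "aperture":[0.093, 0.093, 0.093, 0.093, 0.04, 0.008, 0.008, 0.008, 0.008, 0.008]}' 25; python3 shift.py '{"sx":[0, 0, 0, 0], "sy":[0, 0, 0, 0], "sz":[0, 0, 0, 0], "drx":[0, 0, 0, 0], "dry":[0, 0, 0, 0], "drz":[0, 0, 0, 0], "aperture":[0.008, 0.008, 0.008, 0.008]}' 25;  python3 st.py .5012 .1045 .2 115
```

```text
t: 3.18
ee_pos: [0.5019, 0.1035, 0.0412]
tool_rot: [[-0.906, -0.423, 0.0], [-0.423, 0.906, 0.0], [-0.0, -0.0, -1.0]]
ft_force: [0.4, -1.5, 0.6]
gripper_width: 0.0575
grasp_force: 0.0
t: 3.52
ee_pos: [0.5017, 0.1035, 0.0409]
tool_rot: [[-0.906, -0.423, -0.0], [-0.423, 0.906, -0.0], [0.0, 0.0, -1.0]]
ft_force: [-0.1, 0.6, -0.9]
gripper_width: 0.0313
grasp_force: 0.0
t 3.5167 p [0.5017 0.1035 0.0409] yaw_y 114.99 q [-0.23  0.57 -0.11  2.2   0.16  0.39  1.53] F [-0.1  0.6 -0.9]
tool shift [ 0.      0.0011 -0.1591] rz -0.0
```

```bash
python3 shift.py '{"sx":[0, 0, 0, 0, 0, 0], "sy":[0, 0, 0, 0, 0, 0], "sz":[0, 0, 0, 0, 0, 0], "drx":[0, 0, 0, 0, 0, 0], "dry":[0, 0, 0, 0, 0, 0], "drz":[0, 0, 0, 0, 0, 0], "aperture":[0.008, 0.008, 0.008, 0.008, 0.008, 0.008]}' 25; python3 st.py .5012 .1045 .2 115
```

```text
t: 4.02
ee_pos: [0.5017, 0.1035, 0.041]
tool_rot: [[-0.906, -0.423, 0.0], [-0.423, 0.906, 0.0], [-0.0, -0.0, -1.0]]
ft_force: [0.5, -0.4, 1.0]
gripper_width: 0.0081
grasp_force: 0.0
t 4.0167 p [0.5017 0.1035 0.041 ] yaw_y 114.99 q [-0.23  0.57 -0.11  2.2   0.16  0.39  1.53] F [ 0.5 -0.4  1. ]
tool shift [ 1.00e-04  1.10e-03 -1.59e-01] rz -0.0
```

The opening is 8 mm with no grip force, so the fingers have not caught the 12 mm wing. I'll look before going on.

```bash
python3 - <<'E'
from h import *
c=cap("wrist");s=cap("side");t=cap("top")
a=c["pixels"][100:330,150:380];b=s["pixels"][210:290,230:310];d=t["pixels"][195:255,183:243]
r=lambda x:cv2.convertScaleAbs(cv2.resize(x[:,:,::-1],(390,390),interpolation=cv2.INTER_CUBIC),alpha=1.6)
cv2.imwrite("pics/g1.png",np.hstack([r(a),r(b)]));print(proj(c,arm.get_obs()["ee_pos"]),proj(s,arm.get_obs()["ee_pos"]))
E
```

```text
[252.58071578 207.26237916] [274.97036056 248.17805442]
```

View pics/g1.png

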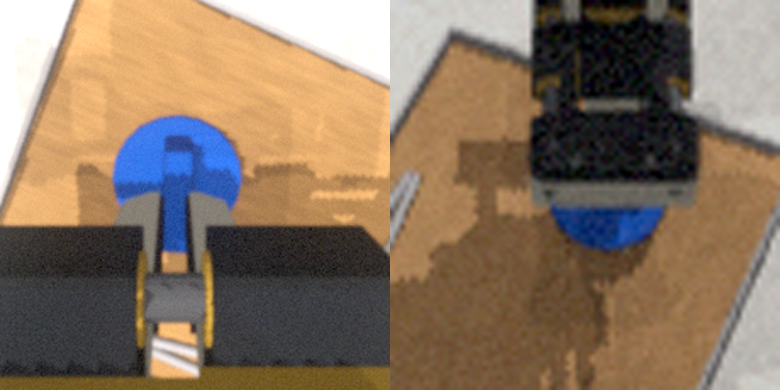

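The fingers straddle the wing symmetrically with a small gap left, so the stated opening reads low. I'll close further.

```bash
python3 shift.py '{"sx":[0, 0, 0, 0], "sy":[0, 0, 0, 0], "sz":[0, 0, 0, 0], "drx":[0, 0, 0, 0], "dry":[0, 0, 0, 0], "drz":[0, 0, 0, 0], "aperture":[0, 0, 0, 0]}' 25; python3 st.py .5012 .1045 .2 115
```

```text
t: 4.5
ee_pos: [0.5017, 0.1035, 0.0409]
tool_rot: [[-0.906, -0.423, 0.0], [-0.423, 0.906, -0.0], [-0.0, -0.0, -1.0]]
ft_force: [0.8, -0.1, 0.9]
gripper_width: 0.0006
grasp_force: 0.0
t 4.5 p [0.5017 0.1035 0.0409] yaw_y 114.99 q [-0.23  0.57 -0.11  2.2   0.16  0.39  1.53] F [ 0.8 -0.1  0.9]
tool shift [ 0.      0.0011 -0.1591] rz -0.0
```

```bash
python3 - <<'E'
from h import *
c=cap("wrist");s=cap("side");t=cap("top")
a=c["pixels"][100:330,150:380];b=s["pixels"][210:290,230:310]
r=lambda x:cv2.convertScaleAbs(cv2.resize(x[:,:,::-1],(390,390),interpolation=cv2.INTER_CUBIC),alpha=1.8,beta=20)
cv2.imwrite("pics/g2.png",np.hstack([r(a),r(b)]))
m=blue(c,30);cs,_=cv2.findContours(m,0,1);k=max(cs,key=cv2.contourArea);print(cv2.boundingRect(k))
for P in ([.5015,.1045,.0372],[.5015,.1045,.0672]): print(proj(c,np.array(P)),proj(s,np.array(P)))
E
```

```text
(217, 169, 75, 60)
[253.84948368 206.00829424] [274.8532566 249.3199086]
[254.06657985 220.22588591] [275.00253597 242.74603286]
```

View pics/g2.png

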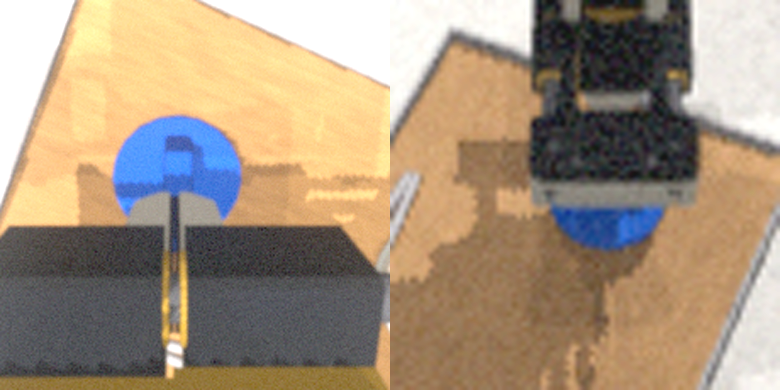

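The picture shows the closed fingertips in front of (above) the wing, with the gap at crop (175,215). The tips show 20–40 mm nearer the camera than the reported TCP. So the real finger ends are higher than reported. I'll open a little, go 20 mm lower while watching the force, and close again.

```bash
python3 shift.py '{"sx":[0, 0, 0, 0, 0, 0, 0], "sy":[0, 0, 0, 0, 0, 0, 0], "sz":[0, 0, 0, 0, 0, 0, 0], "drx":[0, 0, 0, 0, 0, 0, 0], "dry":[0, 0, 0, 0, 0, 0, 0], "drz":[0, 0, 0, 0, 0, 0, 0], "aperture":[0.04, 0.04, 0.04, 0.04, 0.04, 0.04, 0.04]}' 10 | tail -2; python3 shift.py '{"sx":[0, 0, 0], "sy":[0, 0, 0], "sz":[0.005, 0.01, 0.01], "drx":[0, 0, 0], "dry":[0, 0, 0], "drz":[0, 0, 0], "aperture":[0.04, 0.04, 0.04]}'
python3 - <<'E'
from h import *
c=cap("wrist","g3");g=c["pixels"]
m=blue(c,30);cs,_=cv2.findContours(m,0,1);k=max(cs,key=cv2.contourArea);print(cv2.boundingRect(k))
print(arm.get_obs()["gripper_width"])
for r in range(200,250,5): print(r,''.join('B' if m[r,x] else ('#' if g[r,x].max()<45 else ('g' if int(g[r,x].max())-int(g[r,x].min())<25 else '.')) for x in range(190,322,2)))
E
```

```text
gripper_width: 0.0393
grasp_force: 0.0
t: 5.48
ee_pos: [0.5012, 0.1034, 0.0299]
tool_rot: [[-0.906, -0.423, -0.001], [-0.423, 0.906, -0.0], [0.001, 0.0, -1.0]]
ft_force: [-0.5, -0.2, 0.8]
gripper_width: 0.0399
grasp_force: 0.0
(215, 172, 78, 85)
0.03984182831613038
200 ..............BBBBBBBBBBBBBBBBBBBBBBBBBBBBBBBBBBBBBB..............
205 ............gBBBBBBBBBBBBBBBBBBBBBBBBBBBBBBBBBBBBBBBg.............
210 ............gBBBBBBBBBBBBBBBBBBBBBBBBBBBBBBBBBBBBBBBg.............
215 .........ggggggBBBBBBBBBBBBBBBBBBBBBBBBBBBBBBBBB.gggggg...........
220 ...ggggggggggg##BBBBBBBBBBBBBBBBBBBBBBBBBBBBBBBB#ggggggggggg......
225 .gggggggggggg###BBBBBBBBBBBBBBBBBBBBBBBBBBBBBBBB##gggggggggggg....
230 ggggggggggggg###BBBBBBBBBBBBBBBBBBBBBBBBBBBBBBBB###ggggggggggggg..
235 gggggggggggg####.gBBBBBBBBBBBBBBBBBBBBBBBBBBBB.g####ggggggggggggg.
240 ggggggggggg####g....g.BBBBBBBBBBBBBBBBBBBBB.g...####gggggggggggggg
245 gggggggggg#####..........g.BBBBBBBBBBB.g.........####ggggggggggggg
```

Slope of gap against opening gives tips about 33 mm above the reported TCP. Another 13 mm down leaves them safely above the flange, well over the wing.

```bash
python3 shift.py '{"sx":[0, 0, 0, 0], "sy":[0, 0, 0, 0], "sz":[0.005, 0.01, 0.013, 0.013], "drx":[0, 0, 0, 0], "dry":[0, 0, 0, 0], "drz":[0, 0, 0, 0], "aperture":[0.04, 0.04, 0.04, 0.04]}'|grep -E "ee|ft"; python3 shift.py '{"sx":[0, 0, 0, 0, 0, 0, 0], "sy":[0, 0, 0, 0, 0, 0, 0], "sz":[0, 0, 0, 0, 0, 0, 0], "drx":[0, 0, 0, 0, 0, 0, 0], "dry":[0, 0, 0, 0, 0, 0, 0], "drz":[0, 0, 0, 0, 0, 0, 0], "aperture":[0, 0, 0, 0, 0, 0, 0]}' 15 
python3 - <<'E'
from h import *
c=cap("wrist","g4");g=c["pixels"]
m=blue(c,30)
for r in range(175,250,5): print(r,''.join('B' if m[r,x] else ('#' if g[r,x].max()<45 else ('g' if int(g[r,x].max())-int(g[r,x].min())<25 else '.')) for x in range(190,322,2)))
E
```

```text
ee_pos: [0.5013, 0.1034, 0.0171]
ft_force: [0.4, -0.1, -0.5]
t: 6.45
ee_pos: [0.5018, 0.1035, 0.018]
tool_rot: [[-0.906, -0.423, 0.0], [-0.423, 0.906, 0.0], [-0.0, -0.0, -1.0]]
ft_force: [-0.3, 0.5, 1.4]
gripper_width: 0.0118
grasp_force: 14.9
175 .........................gg..BBBBB...g............................
180 ....................g.BBBBBBBBBBBBBBBBBBBBBg......................
185 .................gBBBBBBBBBBBBBBBBBBBBBBBBBBBBg...................
190 ................BBBBBBBBBBBBBBBBBBBBBBBBBBBBBBBBBg................
195 .............gBBBBBBBBBBBBBBBBBBBBBBBBBBBBBBBBBBBBg...............
200 .............BBBBBBBBBBBBBBBBBBBBBBBBBBBBBBBBBBBBBB...............
205 ............BBBBBBBBBBBBBBBBBBBBBBBBBBBBBBBBBBBBBBBB..............
210 ...........BBBBBBBBBBBBBBBBBBBBBBBBBBBBBBBBBBBBBBBBBB.............
215 ...........BBBBBBBB.ggggggBBBBBBBBBBBgggggggBBBBBBBBB.............
220 ............BBBgggggggggggBBBBBBBBBBBggggggggggggBBB..............
225 ...........gBBggggggggggggBBBBBBBBBBB#ggggggggggggBBg.............
230 ............ggggggggggggg#BBBBBBBBBBB#gggggggggggggg..............
235 ###################gggggg#BBBBBBBBBBB#gggggg######################
240 ###################gggggg#BBBBBBBBBBB##ggggg######################
245 ###################ggggg##BBBBBBBBBBB##ggggg######################
```

Gripped: 11.8 mm and 14.9 N. I'll lift, carry part of the way, then check the hold and look at the mouth.

Converted, 0.96 rad is 0.1528.

```bash
python3 shift.py '{"sx":[0, 0, 0, 0, 0, 0], "sy":[0, 0, 0, 0, 0, 0], "sz":[-0.01, -0.03, -0.06, -0.095, -0.13, -0.14], "drx":[0, 0, 0, 0, 0, 0], "dry":[0, 0, 0, 0, 0, 0], "drz":[0, 0, 0, 0, 0, 0], "aperture":[0, 0, 0, 0, 0, 0]}' 20|grep -E "ee|width|force"; python3 shift.py '{"sx":[0.011, 0.022, 0.033, 0.044, 0.055, 0.066, 0.066, 0.066, 0.066, 0.066], "sy":[-0.024, -0.047, -0.07, -0.094, -0.117, -0.14, -0.14, -0.14, -0.14, -0.14], "sz":[0, 0, 0, 0, 0, 0, 0, 0, 0, 0], "drx":[0, 0, 0, 0, 0, 0, 0, 0, 0, 0], "dry":[0, 0, 0, 0, 0, 0, 0, 0, 0, 0], "drz":[0.0191, 0.0382, 0.0573, 0.0764, 0.0955, 0.1146, 0.1337, 0.1528, 0.1528, 0.1528], "aperture":[0, 0, 0, 0, 0, 0, 0, 0, 0, 0]}'|grep -E "ee|width|force"
python3 - <<'E'
from h import *
c=cap("wrist","m1");g=c["pixels"]
print(np.round(arm.get_obs()["joint_pos"],2), proj(c,np.array([.5215,-.1505,.09])))
E
```

```text
ee_pos: [0.5034, 0.1039, 0.1631]
ft_force: [0.3, 0.4, -0.8]
gripper_width: 0.012
grasp_force: 19.9
ee_pos: [0.5008, -0.0511, 0.158]
ft_force: [0.1, -0.2, -1.0]
gripper_width: 0.0119
grasp_force: 19.9
[-0.09  0.37  0.11  2.13 -0.06  0.65  1.11] [181.28749279 246.48178626]
```

View pics/m1.png

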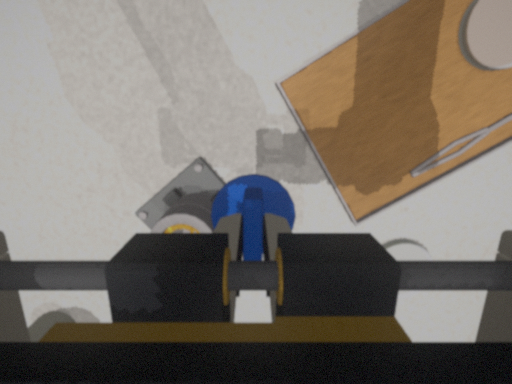

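The stopper is held (blue flange at (253,205)), but the mouth at about (181,240) is hidden by the gripper. I'll pass it on the other side, with yaw turned towards 5°, so it lies ahead of the wrist camera.

Converted, 0.96 rad is 0.1528.

```bash
python3 shift.py '{"sx":[-0.02, -0.04, -0.06, -0.08, -0.1, -0.11, -0.11, -0.11, -0.11, -0.11], "sy":[-0.027, -0.054, -0.081, -0.108, -0.135, -0.149, -0.149, -0.149, -0.149, -0.149], "sz":[0, 0, 0, 0, 0, 0, 0, 0, 0, 0], "drx":[0, 0, 0, 0, 0, 0, 0, 0, 0, 0], "dry":[0, 0, 0, 0, 0, 0, 0, 0, 0, 0], "drz":[0.0191, 0.0382, 0.0573, 0.0764, 0.0955, 0.1146, 0.1337, 0.1528, 0.1528, 0.1528], "aperture":[0, 0, 0, 0, 0, 0, 0, 0, 0, 0]}'|grep -E "ee|width|force"
python3 - <<'E'
from h import *
o=arm.get_obs();R=o["tool_rot"]
c=cap("wrist","m2");g=c["pixels"]
print(np.round(o["ee_pos"],4),np.degrees(np.arctan2(R[1,1],R[0,1])),np.round(o["joint_pos"],2))
p=proj(c,np.array([.5215,-.1505,.09]));print(p)
h=cv2.cvtColor(g,cv2.COLOR_RGB2HSV);m=cv2.inRange(h,(15,100,90),(35,255,255));u,v=p.astype(int)
z=np.zeros_like(m);z[max(v-45,0):v+45,u-45:u+45]=m[max(v-45,0):v+45,u-45:u+45]
P=cv2.findNonZero(z);e=cv2.fitEllipse(cv2.convexHull(P));print(len(P),e,onz(c,*e[0],.087))
b=cv2.resize(cv2.convertScaleAbs(g[max(v-80,0):v+90,u-110:u+110,::-1],alpha=1.6),None,fx=3,fy=3);cv2.imwrite("pics/m2c.png",b);print(max(v-80,0),u-110)
E
```

```text
ee_pos: [0.5218, -0.2347, 0.1577]
ft_force: [0.8, 0.0, -1.4]
gripper_width: 0.0116
grasp_force: 19.9
[ 0.5218 -0.2347  0.1577] 5.371596352178087 [ 0.05  0.47  0.39  2.   -0.26  0.73  0.69]
[260.90374268  97.52807727]
1032 ((260.5118103027344, 96.09738159179688), (52.66316604614258, 55.065242767333984), 4.755142688751221) [ 0.52107416 -0.14909872  0.087     ]
17 150
```

View pics/m2c.png

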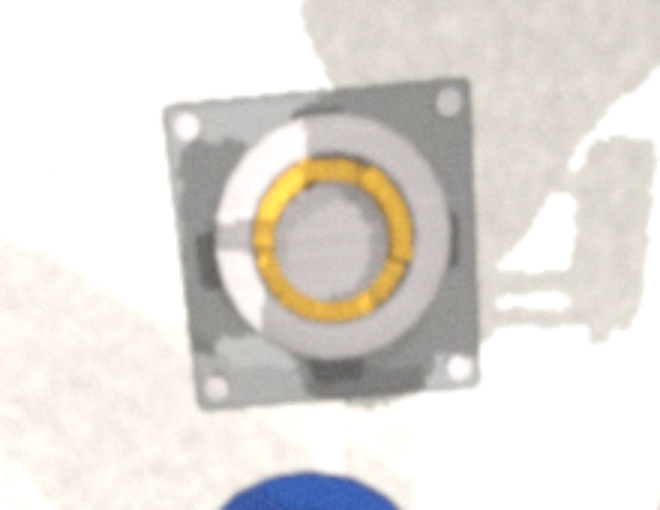

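The crop shows the gold ridges' ring centred near (333,240) and the rim near (332,236), which is world (0.521,−0.149). It agrees with the top view to 1.5 mm. Next I'll check the held stopper's centre the same way.

```bash
python3 - <<'E'
from h import *
from scipy.optimize import least_squares as ls
o=arm.get_obs();c=cap("wrist");m=blue(c,25)
cs,_=cv2.findContours(m,0,cv2.CHAIN_APPROX_NONE);k=max(cs,key=cv2.contourArea)[:,0,:].astype(float)
k=k[k[:,1]<205]  # upper free arc
zf=o["ee_pos"][2]+.0192
W=np.array([onz(c,u,v,zf) for u,v in k])[:,:2]
r=ls(lambda p:np.hypot(*(W-p[:2]).T)-p[2],[*W.mean(0),.03],loss="soft_l1",f_scale=.001);r2=ls(lambda p:np.hypot(*(W-p[:2]).T)-.03,W.mean(0),loss="soft_l1",f_scale=.001)
print(len(k),k.min(0),k.max(0),r.x,r2.x,"tcp",o["ee_pos"])
E
python3 st.py .5213 -.1495 .1377 5
```

```text
93 [214. 175.] [292. 204.] [ 0.52181523 -0.23364543  0.0279874 ] [ 0.52204248 -0.23604896] tcp [ 0.52181283 -0.23465991  0.15781273]
t 8.8167 p [ 0.5218 -0.2347  0.1579] yaw_y 5.33 q [ 0.05  0.47  0.39  2.   -0.26  0.73  0.69] F [-0.2  0.7 -0.6]
tool shift [0.0849 0.0074 0.0202] rz 0.006
```

The stopper is on the tool axis to within about 1 mm. I'll go over the mouth, turning 35° further clockwise for joint-7 room, and come down to just above the rim.

Converted, 0.61 rad is 0.0971.

```bash
python3 shift.py '{"sx":[0.035, 0.07, 0.085, 0.085, 0.085, 0.085, 0.085, 0.085, 0.085, 0.085], "sy":[0.003, 0.006, 0.0073, 0.0073, 0.0073, 0.0073, 0.0073, 0.0073, 0.0073, 0.0073], "sz":[0, 0, 0, 0, 0.02, 0.04, 0.05, 0.05, 0.05, 0.05], "drx":[0, 0, 0, 0, 0, 0, 0, 0, 0, 0], "dry":[0, 0, 0, 0, 0, 0, 0, 0, 0, 0], "drz":[0.0191, 0.0382, 0.0573, 0.0764, 0.0971, 0.0971, 0.0971, 0.0971, 0.0971, 0.0971], "aperture":[0, 0, 0, 0, 0, 0, 0, 0, 0, 0]}'|grep -E "force|width"; python3 st.py .5212 -.1495 .098 -30
```

```text
ft_force: [0.2, -0.2, -0.9]
gripper_width: 0.0118
grasp_force: 19.9
t 9.65 p [ 0.5221 -0.1505  0.1087] yaw_y -29.91 q [-0.18  0.53  0.51  2.11 -0.45  0.61  0.13] F [ 0.2 -0.2 -0.9]
tool shift [ 0.0004 -0.0012  0.0107] rz 0.002
```

```bash
python3 shift.py '{"sx":[0.0004, 0.0004, 0.0004, 0.0004, 0.0004, 0.0004], "sy":[-0.001, -0.001, -0.001, -0.001, -0.001, -0.001], "sz":[0.003, 0.007, 0.01, 0.013, 0.013, 0.013], "drx":[0, 0, 0, 0, 0, 0], "dry":[0, 0, 0, 0, 0, 0], "drz":[0, 0, 0, 0, 0, 0], "aperture":[0, 0, 0, 0, 0, 0]}'|grep -E "ee|ft"; python3 shift.py '{"sx":[0, 0, 0], "sy":[0, 0, 0], "sz":[0.002, 0.004, 0.004], "drx":[0, 0, 0], "dry":[0, 0, 0], "drz":[0, 0, 0], "aperture":[0, 0, 0]}'|grep -E "ee|ft|mom"
```

```text
ee_pos: [0.5209, -0.1492, 0.0948]
ft_force: [-0.4, 1.0, -1.0]
ee_pos: [0.5209, -0.1491, 0.0906]
ft_force: [-0.6, 0.7, -1.4]
```

```bash
python3 shift.py '{"sx":[0, 0, 0], "sy":[0, 0, 0], "sz":[0.001, 0.0015, 0.0015], "drx":[0, 0, 0], "dry":[0, 0, 0], "drz":[0, 0, 0], "aperture":[0, 0, 0]}'|grep -E "ee|ft"; python3 shift.py '{"sx":[0, 0], "sy":[0, 0], "sz":[0.001, 0.001], "drx":[0, 0], "dry":[0, 0], "drz":[0, 0], "aperture":[0, 0]}'|grep -E "ee|ft"; python3 shift.py '{"sx":[0, 0], "sy":[0, 0], "sz":[0.001, 0.001], "drx":[0, 0], "dry":[0, 0], "drz":[0, 0], "aperture":[0, 0]}'|grep -E "ee|ft"
```

```text
ee_pos: [0.5211, -0.1492, 0.0895]
ft_force: [-0.6, -0.5, 0.9]
ee_pos: [0.5215, -0.1493, 0.0892]
ft_force: [-1.0, 1.5, 10.2]
ee_pos: [0.5219, -0.1495, 0.089]
ft_force: [-2.7, 1.8, 18.8]
```

Contact came at 0.0892, the height expected for lugs on a stop wall (18.8 N, more than I want). I'll ease off to a light touch and back off anticlockwise.

Converted, -0.12 rad is -0.0191.

```bash
python3 shift.py '{"sx":[0, 0], "sy":[0, 0], "sz":[-0.0016, -0.0016], "drx":[0, 0], "dry":[0, 0], "drz":[0, 0], "aperture":[0, 0]}'|grep -E "ee|ft"; python3 shift.py '{"sx":[0, 0, 0, 0], "sy":[0, 0, 0, 0], "sz":[0, 0, 0, 0], "drx":[0, 0, 0, 0], "dry":[0, 0, 0, 0], "drz":[-0.0064, -0.0127, -0.0191, -0.0191], "aperture":[0, 0, 0, 0]}'|grep -E "ee|ft"; python3 st.py .5212 -.1495 .0868 -30
```

```text
ee_pos: [0.5212, -0.1492, 0.0894]
ft_force: [0.2, 0.9, -1.6]
ee_pos: [0.5213, -0.1492, 0.0892]
ft_force: [1.1, 0.8, 2.8]
t 11.4833 p [ 0.5213 -0.1492  0.0892] yaw_y -22.99 q [-0.13  0.55  0.45  2.12 -0.44  0.56  0.24] F [1.1 0.8 2.8]
tool shift [-0.0003  0.0001  0.0024] rz 0.122
```

The manual's scale: turns go in shares of 2 pi rad. Converting my numbers, -0.12 rad is -0.0191.

```bash
python3 shift.py '{"sx":[0, 0, 0, 0], "sy":[0, 0, 0, 0], "sz":[0.0002, 0.0002, 0.0002, 0.0002], "drx":[0, 0, 0, 0], "dry":[0, 0, 0, 0], "drz":[-0.0064, -0.0127, -0.0191, -0.0191], "aperture":[0, 0, 0, 0]}'|grep -E "ee|ft"; python3 shift.py '{"sx":[0, 0, 0, 0], "sy":[0, 0, 0, 0], "sz":[0.0003, 0.0003, 0.0003, 0.0003], "drx":[0, 0, 0, 0], "dry":[0, 0, 0, 0], "drz":[-0.0064, -0.0127, -0.0191, -0.0191], "aperture":[0, 0, 0, 0]}'|grep -E "ee|ft"; python3 -c "
from st import o
print(o['moment'],o['ft_force'])"
```

```text
ee_pos: [0.5208, -0.1491, 0.0886]
ft_force: [0.3, -0.7, -1.8]
ee_pos: [0.5208, -0.1491, 0.0883]
ft_force: [-0.5, -0.7, -1.6]
t 12.15 p [ 0.5208 -0.1491  0.0883] yaw_y -9.36 q [-0.09  0.54  0.38  2.12 -0.38  0.55  0.4 ] F [-0.5 -0.7 -1.6]
[-0.01430901  0.1023324   0.02581565] [-0.47014494 -0.67843594 -1.59107658]
```

It has come off the wall and hangs free. I'll lower to the ridge tops (about 0.0868).

```bash
python3 shift.py '{"sx":[0, 0], "sy":[0, 0], "sz":[0.001, 0.001], "drx":[0, 0], "dry":[0, 0], "drz":[0, 0], "aperture":[0, 0]}'|grep -E "ee|ft"; python3 shift.py '{"sx":[0, 0], "sy":[0, 0], "sz":[0.0006, 0.0006], "drx":[0, 0], "dry":[0, 0], "drz":[0, 0], "aperture":[0, 0]}'|grep -E "ee|ft";python3 shift.py '{"sx":[0, 0], "sy":[0, 0], "sz":[0.0003, 0.0003], "drx":[0, 0], "dry":[0, 0], "drz":[0, 0], "aperture":[0, 0]}'|grep -E "ee|ft"
```

```text
ee_pos: [0.5209, -0.1491, 0.0873]
ft_force: [-0.2, 0.2, -1.5]
ee_pos: [0.5209, -0.1492, 0.0869]
ft_force: [-0.6, 0.1, -0.6]
ee_pos: [0.521, -0.1492, 0.0868]
ft_force: [-1.4, -0.6, 2.0]
```

Converted, -0.12 rad is -0.0191.

```bash
for k in 1 2 3; do :; done; python3 shift.py '{"sx":[0, 0, 0, 0], "sy":[0, 0, 0, 0], "sz":[0.0002, 0.0002, 0.0002, 0.0002], "drx":[0, 0, 0, 0], "dry":[0, 0, 0, 0], "drz":[-0.0064, -0.0127, -0.0191, -0.0191], "aperture":[0, 0, 0, 0]}'|grep -E "ee|ft"; python3 shift.py '{"sx":[0, 0, 0, 0], "sy":[0, 0, 0, 0], "sz":[0, 0, 0, 0], "drx":[0, 0, 0, 0], "dry":[0, 0, 0, 0], "drz":[-0.0064, -0.0127, -0.0191, -0.0191], "aperture":[0, 0, 0, 0]}'|grep -E "ee|ft"
```

```text
ee_pos: [0.5215, -0.1493, 0.0868]
ft_force: [0.1, 0.9, 4.1]
ee_pos: [0.5216, -0.1493, 0.0868]
ft_force: [0.5, 0.5, 4.3]
```

Converted, -0.12 rad is -0.0191.

```bash
python3 shift.py '{"sx":[0, 0, 0, 0], "sy":[0, 0, 0, 0], "sz":[0, 0, 0, 0], "drx":[0, 0, 0, 0], "dry":[0, 0, 0, 0], "drz":[-0.0064, -0.0127, -0.0191, -0.0191], "aperture":[0, 0, 0, 0]}'|grep -E "ee|ft"; python3 shift.py '{"sx":[0, 0, 0, 0], "sy":[0, 0, 0, 0], "sz":[0, 0, 0, 0], "drx":[0, 0, 0, 0], "dry":[0, 0, 0, 0], "drz":[-0.0064, -0.0127, -0.0191, -0.0191], "aperture":[0, 0, 0, 0]}'|grep -E "ee|ft"
```

```text
ee_pos: [0.5215, -0.1493, 0.0868]
ft_force: [-0.4, -0.1, 4.9]
ee_pos: [0.5215, -0.1493, 0.0868]
ft_force: [-0.9, 0.5, 5.7]
```

```bash
python3 st.py .5212 -.1492 .0868 0
```

```text
t 13.9833 p [ 0.5215 -0.1493  0.0868] yaw_y 18.11 q [ 0.01  0.53  0.24  2.11 -0.24  0.52  0.74] F [-0.9  0.5  5.7]
tool shift [ 0.0002 -0.0002 -0.    ] rz 0.316
```

Still on the ridge tops (0.0868, about 6 N). Carrying on anticlockwise; from the wall's position the gap should come near yaw 70–75°.

Converted, -0.2 rad is -0.0318.

```bash
python3 shift.py '{"sx":[0, 0, 0, 0, 0], "sy":[0, 0, 0, 0, 0], "sz":[-0.0001, -0.0001, -0.0001, -0.0001, -0.0001], "drx":[0, 0, 0, 0, 0], "dry":[0, 0, 0, 0, 0], "drz":[-0.008, -0.0159, -0.0239, -0.0318, -0.0318], "aperture":[0, 0, 0, 0, 0]}'|grep -E "ee|ft"; python3 shift.py '{"sx":[0, 0, 0, 0], "sy":[0, 0, 0, 0], "sz":[0, 0, 0, 0], "drx":[0, 0, 0, 0], "dry":[0, 0, 0, 0], "drz":[-0.008, -0.0159, -0.0239, -0.0239], "aperture":[0, 0, 0, 0]}'|grep -E "ee|ft"; python3 shift.py '{"sx":[0, 0, 0, 0], "sy":[0, 0, 0, 0], "sz":[0, 0, 0, 0], "drx":[0, 0, 0, 0], "dry":[0, 0, 0, 0], "drz":[-0.008, -0.0159, -0.0191, -0.0191], "aperture":[0, 0, 0, 0]}'|grep -E "ee|ft"; python3 st.py .5212 -.1492 .0868 0
```

```text
ee_pos: [0.5214, -0.1493, 0.0868]
ft_force: [0.8, 0.6, 5.6]
ee_pos: [0.5214, -0.1492, 0.0867]
ft_force: [-0.0, 0.6, 5.4]
ee_pos: [0.5212, -0.1492, 0.0866]
ft_force: [0.2, 0.4, 4.4]
t 15.0667 p [ 0.5212 -0.1492  0.0866] yaw_y 44.95 q [ 0.1   0.52  0.1   2.11 -0.1   0.52  1.06] F [0.2 0.4 4.4]
tool shift [ 0.     -0.     -0.0002] rz 0.785
```

Converted, -0.12 rad is -0.0191.

```bash
python3 shift.py '{"sx":[0, 0, 0, 0], "sy":[0, 0, 0, 0], "sz":[0, 0, 0, 0], "drx":[0, 0, 0, 0], "dry":[0, 0, 0, 0], "drz":[-0.008, -0.0159, -0.0191, -0.0191], "aperture":[0, 0, 0, 0]}'|grep -E "ee|ft"; python3 shift.py '{"sx":[0, 0, 0, 0], "sy":[0, 0, 0, 0], "sz":[0, 0, 0, 0], "drx":[0, 0, 0, 0], "dry":[0, 0, 0, 0], "drz":[-0.008, -0.0159, -0.0191, -0.0191], "aperture":[0, 0, 0, 0]}'|grep -E "ee|ft"; python3 st.py .5212 -.1492 .0868 0
```

```text
ee_pos: [0.5204, -0.149, 0.0861]
ft_force: [-0.5, 0.0, -1.4]
ee_pos: [0.5206, -0.1492, 0.0863]
ft_force: [0.3, 1.3, -1.7]
t 15.7333 p [ 0.5206 -0.1492  0.0863] yaw_y 58.75 q [ 0.15  0.52  0.03  2.11 -0.03  0.52  1.23] F [ 0.3  1.3 -1.7]
tool shift [-0.0005  0.0003 -0.0005] rz 1.025
```

The force fell to the free value between yaw 45° and 52°, so the lugs are over the gaps. Lowering into the thread start.

```bash
python3 shift.py '{"sx":[-0.0004, -0.0004, -0.0004], "sy":[0.0002, 0.0002, 0.0002], "sz":[0.001, 0.002, 0.002], "drx":[0, 0, 0], "dry":[0, 0, 0], "drz":[0, 0, 0], "aperture":[0, 0, 0]}'|grep -E "ee|ft"; python3 shift.py '{"sx":[0, 0, 0], "sy":[0, 0, 0], "sz":[0.001, 0.002, 0.002], "drx":[0, 0, 0], "dry":[0, 0, 0], "drz":[0, 0, 0], "aperture":[0, 0, 0]}'|grep -E "ee|ft"; python3 shift.py '{"sx":[0, 0], "sy":[0, 0], "sz":[0.0008, 0.0008], "drx":[0, 0], "dry":[0, 0], "drz":[0, 0], "aperture":[0, 0]}'|grep -E "ee|ft"; python3 shift.py '{"sx":[0, 0], "sy":[0, 0], "sz":[0.0005, 0.0005], "drx":[0, 0], "dry":[0, 0], "drz":[0, 0], "aperture":[0, 0]}'|grep -E "ee|ft"
```

```text
ee_pos: [0.5213, -0.1491, 0.0843]
ft_force: [-0.6, -0.2, -0.9]
ee_pos: [0.5214, -0.1491, 0.0823]
ft_force: [0.3, -0.9, -1.4]
ee_pos: [0.5214, -0.1492, 0.0816]
ft_force: [0.3, 0.1, -1.8]
ee_pos: [0.5214, -0.1492, 0.0812]
ft_force: [0.7, -0.3, -2.4]
```

```bash
python3 shift.py '{"sx":[0, 0], "sy":[0, 0], "sz":[0.0005, 0.0005], "drx":[0, 0], "dry":[0, 0], "drz":[0, 0], "aperture":[0, 0]}'|grep -E "ee|ft"; python3 shift.py '{"sx":[0, 0], "sy":[0, 0], "sz":[0.0004, 0.0004], "drx":[0, 0], "dry":[0, 0], "drz":[0, 0], "aperture":[0, 0]}'|grep -E "ee|ft"
```

```text
ee_pos: [0.5215, -0.1492, 0.0807]
ft_force: [-0.7, -0.9, -1.4]
ee_pos: [0.5215, -0.1493, 0.0806]
ft_force: [-0.6, 0.0, 2.0]
```

Dropped 6 mm to the thread start (0.0806). Now clockwise, following the slope with light pressure.

Converted, 0.12 rad is 0.0191.

```bash
python3 shift.py '{"sx":[0, 0, 0, 0], "sy":[0, 0, 0, 0], "sz":[0, 0.0001, 0.0002, 0.0002], "drx":[0, 0, 0, 0], "dry":[0, 0, 0, 0], "drz":[0.0064, 0.0127, 0.0191, 0.0191], "aperture":[0, 0, 0, 0]}'|grep -E "ee|ft"; python3 shift.py '{"sx":[0, 0, 0, 0], "sy":[0, 0, 0, 0], "sz":[0, 0.0002, 0.0003, 0.0003], "drx":[0, 0, 0, 0], "dry":[0, 0, 0, 0], "drz":[0.0064, 0.0127, 0.0191, 0.0191], "aperture":[0, 0, 0, 0]}'|grep -E "ee|ft"; python3 -c "
from st import o
print(o['moment'],o['grasp_force'])"
```

```text
ee_pos: [0.5219, -0.1492, 0.0805]
ft_force: [-0.4, -1.2, 5.6]
ee_pos: [0.5222, -0.1492, 0.0805]
ft_force: [-0.5, 0.4, 7.5]
t 17.5667 p [ 0.5222 -0.1492  0.0805] yaw_y 45.02 q [ 0.1   0.53  0.1   2.11 -0.1   0.51  1.06] F [-0.5  0.4  7.5]
[0.07963784 0.08940405 0.03992199] 20.003018975257874
```

Converted, 0.12 rad is 0.0191.

```bash
python3 shift.py '{"sx":[0, 0, 0, 0], "sy":[0, 0, 0, 0], "sz":[0, 0, 0, 0], "drx":[0, 0, 0, 0], "dry":[0, 0, 0, 0], "drz":[0.0064, 0.0127, 0.0191, 0.0191], "aperture":[0, 0, 0, 0]}'|grep -E "ee|ft"; python3 -c "
from st import o
print(o['moment'],o['grasp_force'])"
```

```text
ee_pos: [0.5224, -0.1492, 0.0803]
ft_force: [0.8, 0.6, 4.7]
t 17.9 p [ 0.5224 -0.1492  0.0803] yaw_y 38.18 q [ 0.08  0.53  0.13  2.11 -0.14  0.51  0.98] F [0.8 0.6 4.7]
[ 0.05696663 -0.27221522  0.03403542] 19.99537020921707
```

Converted, 0.12 rad is 0.0191.

```bash
python3 shift.py '{"sx":[0, 0, 0, 0], "sy":[0, 0, 0, 0], "sz":[0.0001, 0.0003, 0.0005, 0.0005], "drx":[0, 0, 0, 0], "dry":[0, 0, 0, 0], "drz":[0.0064, 0.0127, 0.0191, 0.0191], "aperture":[0, 0, 0, 0]}'|grep -E "ee|ft"; python3 shift.py '{"sx":[0, 0, 0, 0], "sy":[0, 0, 0, 0], "sz":[0.0002, 0.0004, 0.0005, 0.0005], "drx":[0, 0, 0, 0], "dry":[0, 0, 0, 0], "drz":[0.0064, 0.0127, 0.0191, 0.0191], "aperture":[0, 0, 0, 0]}'|grep -E "ee|ft"; python3 -c "
from st import o
print(o['moment'],o['grasp_force'])"
```

```text
ee_pos: [0.5224, -0.1491, 0.0796]
ft_force: [1.0, 0.6, 4.2]
ee_pos: [0.5218, -0.1494, 0.079]
ft_force: [0.9, -0.2, 4.4]
t 18.5667 p [ 0.5218 -0.1494  0.079 ] yaw_y 24.5 q [ 0.03  0.54  0.2   2.12 -0.21  0.51  0.82] F [ 0.9 -0.2  4.4]
[-0.10147211 -0.22237677 -0.05742197] 19.993518590927124
```

Converted, 0.12 rad is 0.0191.

```bash
python3 shift.py '{"sx":[0, 0, 0, 0], "sy":[0, 0, 0, 0], "sz":[0.0002, 0.0004, 0.0006, 0.0006], "drx":[0, 0, 0, 0], "dry":[0, 0, 0, 0], "drz":[0.0064, 0.0127, 0.0191, 0.0191], "aperture":[0, 0, 0, 0]}'|grep -E "ee|ft"; python3 shift.py '{"sx":[0, 0, 0, 0], "sy":[0, 0, 0, 0], "sz":[0.0002, 0.0004, 0.0006, 0.0006], "drx":[0, 0, 0, 0], "dry":[0, 0, 0, 0], "drz":[0.0064, 0.0127, 0.0191, 0.0191], "aperture":[0, 0, 0, 0]}'|grep -E "ee|ft"; python3 -c "
from st import o
print(o['moment'],o['grasp_force'])"
```

```text
ee_pos: [0.5214, -0.1493, 0.0783]
ft_force: [-0.3, -1.0, 5.0]
ee_pos: [0.5213, -0.1492, 0.0776]
ft_force: [0.3, -0.2, 4.5]
t 19.2333 p [ 0.5213 -0.1492  0.0776] yaw_y 10.8 q [-0.01  0.54  0.27  2.12 -0.29  0.51  0.66] F [ 0.3 -0.2  4.5]
[-0.07752476 -0.03208192  0.02020583] 19.993413984775543
```

Converted, 0.12 rad is 0.0191.

```bash
python3 shift.py '{"sx":[0, 0, 0, 0], "sy":[0, 0, 0, 0], "sz":[0.0002, 0.0004, 0.0006, 0.0006], "drx":[0, 0, 0, 0], "dry":[0, 0, 0, 0], "drz":[0.0064, 0.0127, 0.0191, 0.0191], "aperture":[0, 0, 0, 0]}'|grep -E "ee|ft"; python3 shift.py '{"sx":[0, 0, 0], "sy":[0, 0, 0], "sz":[0.0001, 0.0003, 0.0003], "drx":[0, 0, 0], "dry":[0, 0, 0], "drz":[0.0048, 0.0095, 0.0095], "aperture":[0, 0, 0]}'|grep -E "ee|ft"; python3 -c "
from st import o
print(o['moment'],o['grasp_force'])"
```

```text
ee_pos: [0.5212, -0.1491, 0.077]
ft_force: [0.9, 0.2, 4.1]
ee_pos: [0.5213, -0.1491, 0.0767]
ft_force: [-0.5, -0.1, 5.6]
t 19.8167 p [ 0.5213 -0.1491  0.0767] yaw_y 0.32 q [-0.05  0.55  0.32  2.12 -0.34  0.51  0.53] F [-0.5 -0.1  5.6]
[0.04616871 0.15682631 0.03098959] 19.99453067779541
```

Converted, 0.06 rad is 0.0095.

```bash
python3 shift.py '{"sx":[0, 0, 0], "sy":[0, 0, 0], "sz":[0.0001, 0.0002, 0.0002], "drx":[0, 0, 0], "dry":[0, 0, 0], "drz":[0.0048, 0.0095, 0.0095], "aperture":[0, 0, 0]}'|grep -E "ee|ft"; python3 shift.py '{"sx":[0, 0, 0], "sy":[0, 0, 0], "sz":[0, 0.0001, 0.0001], "drx":[0, 0, 0], "dry":[0, 0, 0], "drz":[0.0048, 0.0095, 0.0095], "aperture":[0, 0, 0]}'|grep -E "ee|ft"; python3 -c "
from st import o
print(o['moment'],o['grasp_force'])"
```

```text
ee_pos: [0.5216, -0.1491, 0.0766]
ft_force: [-0.2, 1.2, 5.9]
ee_pos: [0.5217, -0.1493, 0.0766]
ft_force: [-0.6, 0.6, 7.6]
t 20.3167 p [ 0.5217 -0.1493  0.0766] yaw_y -6.68 q [-0.07  0.56  0.35  2.13 -0.38  0.52  0.45] F [-0.6  0.6  7.6]
[0.0539651  0.07239634 0.12570111] 20.014785826206207
```

Height has levelled at 0.0766, exactly 4 mm below the start, and the moment is just rising, so the flange is on the rim. One small snug turn, then release.

Converted, 0.05 rad is 0.008.

```bash
python3 shift.py '{"sx":[0, 0, 0], "sy":[0, 0, 0], "sz":[0, 0, 0], "drx":[0, 0, 0], "dry":[0, 0, 0], "drz":[0.0048, 0.008, 0.008], "aperture":[0, 0, 0]}'|grep -E "ee|ft"; python3 -c "
from st import o
print(o['moment'],o['grasp_force'])"
python3 shift.py '{"sx":[0, 0], "sy":[0, 0], "sz":[-0.0006, -0.0006], "drx":[0, 0], "dry":[0, 0], "drz":[0, 0], "aperture":[0, 0]}'|grep -E "ee|ft"; python3 shift.py '{"sx":[0, 0, 0, 0, 0, 0, 0], "sy":[0, 0, 0, 0, 0, 0, 0], "sz":[0, 0, 0, 0, 0, 0, 0], "drx":[0, 0, 0, 0, 0, 0, 0], "dry":[0, 0, 0, 0, 0, 0, 0], "drz":[0, 0, 0, 0, 0, 0, 0], "aperture":[0.045, 0.045, 0.045, 0.045, 0.045, 0.045, 0.045]}'|grep -E "ee|force|width"
```

```text
ee_pos: [0.5217, -0.1493, 0.0766]
ft_force: [-0.1, 0.6, 6.8]
t 20.5667 p [ 0.5217 -0.1493  0.0766] yaw_y -9.52 q [-0.08  0.56  0.37  2.13 -0.39  0.52  0.42] F [-0.1  0.6  6.8]
[0.04547752 0.05777926 0.10383246] 20.020464956760406
ee_pos: [0.5211, -0.1491, 0.0767]
ft_force: [-0.6, -0.6, -0.4]
ee_pos: [0.5215, -0.1492, 0.0771]
ft_force: [0.3, -0.3, 0.6]
gripper_width: 0.0449
grasp_force: 0.0
```

Released. I'll rise straight up and move off so I can check.

```bash
python3 shift.py '{"sx":[0, 0, 0, -0.03, -0.07, -0.085, -0.085, -0.085], "sy":[0, 0, 0, 0, 0, 0, 0, 0], "sz":[-0.02, -0.05, -0.09, -0.11, -0.11, -0.11, -0.11, -0.11], "drx":[0, 0, 0, 0, 0, 0, 0, 0], "dry":[0, 0, 0, 0, 0, 0, 0, 0], "drz":[0, 0, 0, 0, 0, 0, 0, 0], "aperture":[0.045, 0.045, 0.045, 0.045, 0.045, 0.045, 0.045, 0.045]}'|grep -E "ee|ft"
python3 - <<'E'
from h import *
c=cap("wrist");s=cap("side")
m=blue(c,30);cs,_=cv2.findContours(m,0,1)
P=np.vstack([k for k in cs if cv2.contourArea(k)>100]);e=cv2.fitEllipse(cv2.convexHull(P));print(e,onz(c,*e[0],.096))
u,v=map(int,e[0]);b=cv2.resize(c["pixels"][max(v-60,0):v+60,u-60:u+60,::-1],(390,390));x,y=proj(s,np.array([.521,-.149,.09])).astype(int)
d=cv2.resize(s["pixels"][y-40:y+40,x-40:x+40,::-1],(390,390));cv2.imwrite("pics/end.png",cv2.convertScaleAbs(np.hstack([b,d]),alpha=1.5))
E
```

```text
ee_pos: [0.5073, -0.2337, 0.1871]
ft_force: [0.2, -0.2, -0.6]
((252.05767822265625, 96.50238800048828), (57.184818267822266, 59.76246643066406), 1.210205316543579) [ 0.52087548 -0.14871172  0.096     ]
```

View pics/end.png

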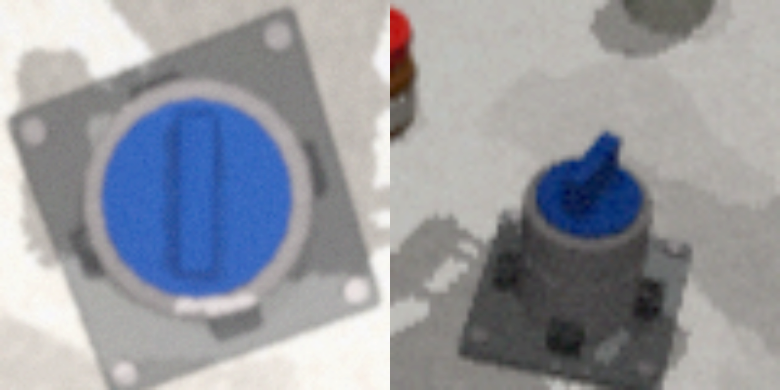

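The final picture shows the stopper centred and flat on the rim, with its flange at crop (197,195) concentric with the canister and the gripper clear. Handing the job in.

```bash
python3 -c "
from station import arm, imaging, job_done
print(job_done())"
```

```text
the job is handed in; nothing more can be done
None
```

The blue stopper is screwed into the steel canister with its flange on the rim, released and handed in; the hardest press was about 19 N at first contact with a stop wall, eased at once, then no more than about 8 N.

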